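Set the handpiece cradle's reach and close its cam lever, holding the leg

TASK

Take hold of the fin on the spring-loaded sliding leg of the handpiece stand and pull the leg out until the fin lines up with the index blade on the scale, the cam lever still open. Then, keeping the leg on that mark, push the cam lever fully closed (for instance by sliding the hand along the fin against it), and finish while still holding the leg there with the fingers: do not let go. Leave the other things on the bench alone.

Things in the scene. Friction and masses are not known exactly. Their poses are not given: they have to be found in the camera images.
- stand: Fixed handpiece stand: steel base plate 170 x 110 mm, aluminium tube 36 mm wide along its x (top 57 mm above the bench), black clamp at the tube's mouth. Origin on the bench, below the clamp, on the tube's centre line. x: horizontal, the way the leg pulls out; y: horizontal, towards the scale strip (roughly away from the robot); z up. Offsets below are in this frame ('stand x, y'), heights above the bench.
- leg: Steel leg, 22 mm wide, top 52 mm high, sliding along stand x out of the tube; travel 90 mm. 100 mm beyond its fin it carries a black drill handpiece lying across (top 83 mm high). Origin on the bench below the fin's mid-thickness, at stand y = 0. Starts fully in (fin at stand x = 40 mm). A spring pulls it in with 3 to 5.5 N whenever not held, also with the lever closed: the lever alone does not keep it out.
- fin (a point): Centre of the leg's plain upright aluminium fin: 10 mm thick along stand x, 78 mm long across (stand y -30 to +48 mm), 55 to 95 mm high, top free. Take it from above, fingers closing along stand x. Held lightly (about 5 N), or with 1 to 2 mm play, it lets the hand slide along it in stand y while the leg stays put.
- mark (a point): The length mark: tip of the 3 mm thick upright steel blade of the index clip on the white graduated strip beside the leg (strip at stand y 62 to 88 mm, 68 mm high). Tip at stand y = 54 mm, 80 mm high; blade top 87 mm. Axes as the stand's. Fixed. The leg is at the mark when the fin's mid-thickness is at the blade's stand x, 35 to 70 mm further out than at the start.
- lever_pivot (a point): Pivot of the black cam lever, at stand (0, -32) mm, 105.5 mm high. Fixed. The lever is a straight level bar, 12 mm wide, 150 mm long from the pivot to the centre of its 18 mm round end, from 100 to 111 mm high, so it swings 5 mm above the fin.
- lever (a joint): Cam lever angle (rad), positive anticlockwise from above. 0 = closed at its stop: parallel to the leg, its +y face at stand y = -26 mm. Starts open at 0.24 to 0.30 (stop 0.31), free end swung to stand +y, so it lies across above the fin. Stiff (0.25 N m), stays where left. Closes when its +y face is pushed to stand -y, e.g. by the sides of the fingers that straddle the fin on that side of it.
- buffer: Bystander, loose: white nail buffer block, 90 x 26 x 24 mm, lying beside the stand; origin at the centre of its underside. To be left alone.
- cup: Bystander, loose: white cup, 64 mm wide, 70 mm high, standing near the stand; origin at the centre of its underside. To be left alone.
- spray: Bystander, loose: white bottle, 48 mm wide, 130 mm high; origin at the centre of its underside. To be left alone.
- jar: Bystander, loose: glass jar with metal cap, 60 mm wide, 55 mm high; origin at the centre of its underside. To be left alone.
- cream: Bystander, loose: white pot with black cap, 52 mm wide, 50 mm high; origin at the centre of its underside. To be left alone.
- clipcase: Bystander, loose: flat grey plastic case, 110 x 60 x 22 mm; origin at the centre of its underside. To be left alone.

How it is judged:
By the outcome, as a careful person would: the job done as asked, in the order asked, and still so for the second after the job is handed in, while the arm keeps its last pose, push and grip.
It also fails if it takes over 34 s, if anything falls off the work surface, if the arm or the gripper's body presses on something with over 40 N, if the wrist force passes 120 N, or if a joint passes its speed limit or range.

ROBOT

A 6-joint arm with a two-finger parallel gripper is mounted at the origin on the work surface. World frame = base frame: x ahead of the robot, y to its left, z up, the work surface at z = 0. Lengths are in m, angles in rad, forces in N, time in s.
With the tool pointing down it reaches from about 0.35 to 0.775 m from the base axis. Payload 5.5 kg.
Tool frame: the origin (TCP) lies on the centre line of the jaws, within the pads' length; the fingertips stand 11 mm ahead of it and the grasp point (between the pads) lies 8 mm behind it (env.tip_extent is the distance from the TCP to the fingertips, in m); z points along the fingers, y is the line along which they close (so a half turn about z gives the same grasp; the last joint's range is limited). The gripper opens to 85 mm and grips with 20 to 120 N. Pads are 22 mm wide; open, the fingers measure 114 mm over their backs; the gripper's body (76 mm by 85 mm) begins 54 mm behind the grasp point. The pads swing forward as they close: fully open they stand 13 mm farther back than shut.
Start: joints at [-1.32, 0.313, 0.046, 1.304, 0, 1.431], TCP at [0.219, -0.532, 0.242] pointing down, gripper open.
Joint ranges: [-2.76, 2.76], [-0.86, 1.69], [-1.03, 1.26], [-2.2, 2.34], [-1.47, 1.5], [-3.14, 3.14]. Speed limits (rad/s): [2.57, 2.57, 3.14, 3.14, 3.14, 3.14].

INTERFACE

Orientations are given as a unit quaternion [w, x, y, z].
In Python, from workcell import env gives the robot as it stands.
- The arm moves only by the shell command python3 -m jog 'ROWS' [FORCE]. ROWS is JSON, a list of rows, each a list of 5 numbers: the gripper's target within -1 to 1 (shut at 1, half-way at 0, fully open at -1), then the shift along the tool's x, y, z in m, then the turn about the tool's z in degrees. In form: [[fingers, tx, ty, tz, turn], ...]. A call has 1 to 5 rows; each row shifts and turns the commanded pose from where the row before left it, along the tool's axes as they then stand; what a row does not reach is not made up. A row lasts 1/12 s, in which the tool goes at most 41.7 mm and 7.16 degrees, less where a joint would pass 70% of its speed; a pose out of reach is approached as far as the arm can. A call is refused whole if a number of a shift passes 0.0417 or a number of a turn 7.16, either way. A call with a gripper value outside its range is refused whole. The fingers move at their own pace and stop on an object; FORCE is the grip in N (left out, the last holds). Time passes only in rows, so rows that do not move let the fingers close. It gives the time, the measured TCP pose, the force, the opening and the grip force at its end, in the units of the state.
- env.get_state(): the state, without advancing time (a new reading comes with each control period).
- env.read_camera(name): name is "scene" or "top"; returns a dict with "img" (400x640x3 uint8, red, green, blue), "fov_y" (degrees; the focal length in pixels is half the picture's height over the tangent of half this angle, whatever the lens; pixels are square), "cx", "cy" (the principal point, pixels), "D" ([k1, k2, p1, p2, k3] as OpenCV has them; the pictures are not rectified), "T" (4x4, takes a point from camera to world coordinates). Camera axes: x right, y up, looking along -z (the intrinsics and any distortion apply to the point x, -y, -z); pixel columns grow to the right and rows downward; lengths in m; the calibration is good to about 2 mm. A picture is of the moment at which its call begins. There is no depth.
- env.hand_in(): hands the job in; it is judged then, once.
The state is a dict: "clock": time; "joint_pos": joint angles; "qvel": joint speeds; "tau": joint torques, N m; "tcp_pos": TCP position; "orientation": TCP orientation; "wrist_force": force on the tool from outside, world axes, zero at the start; "ft_torque": the same for the moment, N m; "finger_gap": finger opening in m; "grip_force": force on a finger pad.
Only numpy, scipy, OpenCV 4.12 (cv2) and the standard library are available. Lean on these libraries where they do the work, as an engineer would, in place of code of your own. Each camera call takes 0.05 s, during which the arm holds its last target. There are 200 camera calls.

## Working session

There is one attempt and no reset: what is moved stays moved. The work goes in short steps, Python scripts to look and compute and a shell command to move; the robot and the scene stay as the last step left them, time stands still between calls to the robot, and variables do not carry over. Pictures are saved under pics/ and viewed, at most 10 in all, crops included, and the job is handed in when it is done.

```bash
mkdir -p pics
cat > h.py <<'E'
import numpy as np, cv2
from workcell import env
def cam(n):
    c=env.read_camera(n); f=200/np.tan(np.radians(c["fov_y"])/2)
    c["K"]=np.array([[f,0,c["cx"]],[0,f,c["cy"]],[0,0,1]]); c["D"]=np.array(c["D"],float); c["T"]=np.array(c["T"]); return c
def ray(c,p):
    u=cv2.undistortPoints(np.array([[p]],float),c["K"],c["D"])[0,0]
    d=c["T"][:3,:3]@np.array([u[0],-u[1],-1]); return c["T"][:3,3],d
def onz(c,p,z):
    o,d=ray(c,p); return o+d*(z-o[2])/d[2]
def proj(c,P):
    q=(np.atleast_2d(P)-c["T"][:3,3])@c["T"][:3,:3]*[1,-1,-1]
    return cv2.projectPoints(q,np.zeros(3),np.zeros(3),c["K"],c["D"])[0][:,0]
def save(c,n): cv2.imwrite("pics/"+n,c["img"][:,:,::-1])
E
python3 - <<'E'
from h import *
for n in("scene","top"):
    c=cam(n); save(c,n+"0.png"); print(n,c["T"].round(3).tolist(),c["fov_y"],c["D"])
s=env.get_state(); print(s["clock"],s["orientation"],s["tcp_pos"],s["finger_gap"])
E
```

```text
scene [[-0.343, -0.813, 0.47, 0.999], [0.939, -0.289, 0.186, 0.214], [-0.015, 0.505, 0.863, 0.957], [0.0, 0.0, 0.0, 1.0]] 56.17649317346449 [-0.01332451  0.          0.          0.          0.        ]
top [[0.017, 0.995, -0.098, 0.349], [-1.0, 0.016, -0.015, 0.005], [-0.013, 0.099, 0.995, 1.706], [0.0, 0.0, 0.0, 1.0]] 43.56900998160215 [-0.12611692  0.          0.          0.          0.        ]
0.1 [-7.96520268e-04  9.80966210e-01  1.94176875e-01 -4.64772660e-05] [ 0.21891684 -0.53122489  0.24152652] 0.0852398714251199
```

View pics/top0.png

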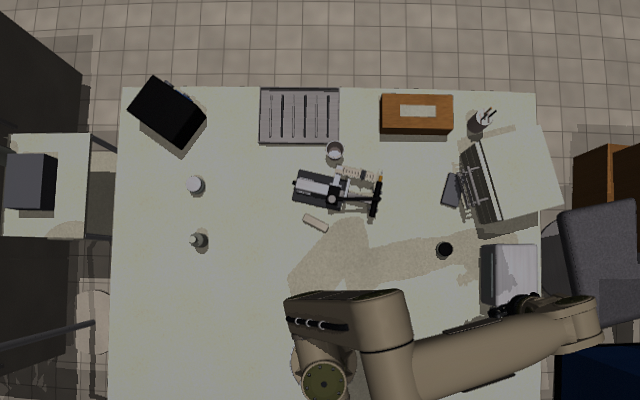

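View pics/scene0.png

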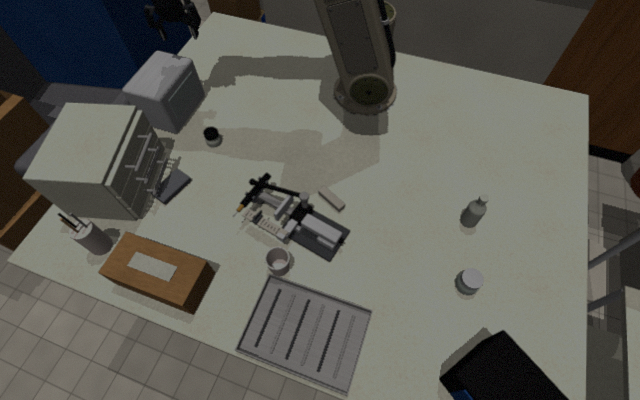

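Top view: the stand is at about (320,190), leg pulling out to the right (world −y), the strip at (360,173), the handpiece at (376,200). Scene view: the stand is at about (290,220), handpiece at (258,188), lever from about (303,200). I'll enlarge both.

Run:
```python
import cv2
a=cv2.imread("pics/top0.png")[155:225,280:395]; b=cv2.imread("pics/scene0.png")[165:265,230:360]
cv2.imwrite("pics/topc.png",cv2.resize(a,None,fx=6.9,fy=6.9,interpolation=cv2.INTER_CUBIC))
cv2.imwrite("pics/scenec.png",cv2.resize(b,None,fx=6,fy=6,interpolation=cv2.INTER_CUBIC))
```

```text
(no output)
```

View pics/topc.png

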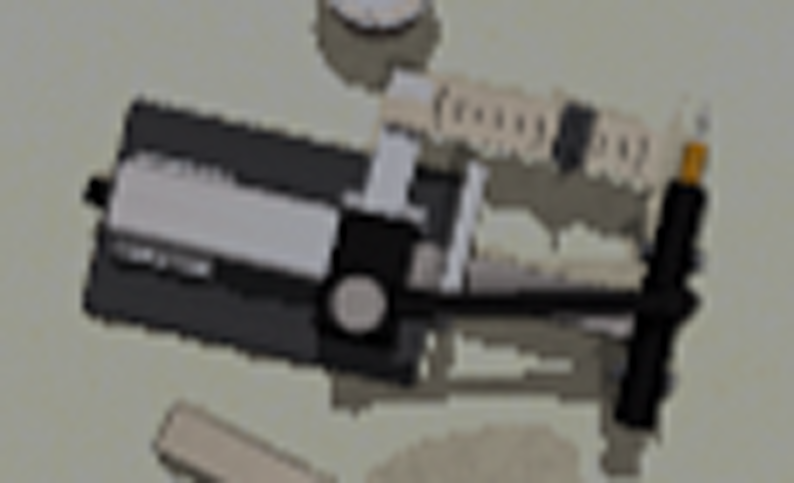

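View pics/scenec.png

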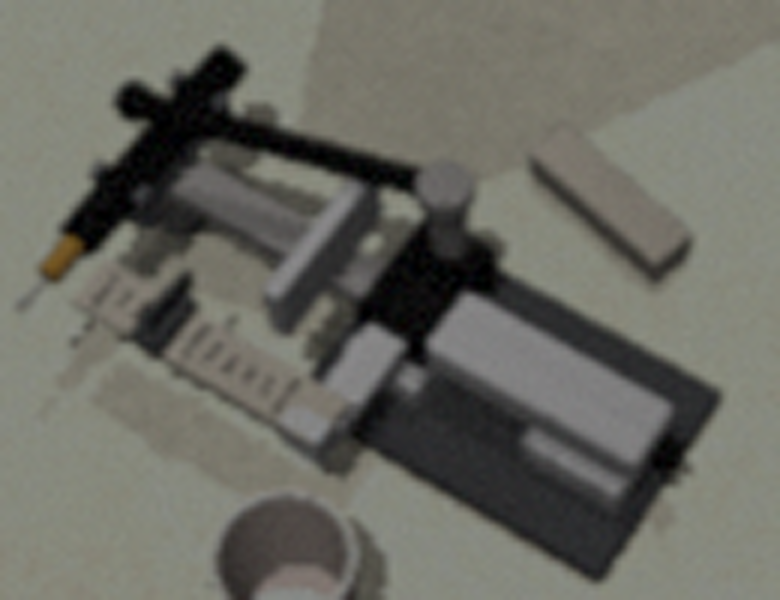

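Crops: the top crop shows the pivot disc (357,303), the fin top from (475,168) to under the lever, the clip (575,137), the lever end (683,303). The scene crop shows the whole fin top from (282,290) to (366,187), the blade at about (180,290), and the base-plate corners (598,578) and (718,395).

```bash
cat > m.py <<'E'
from h import *
t=cam("top"); s=cam("scene")
T=lambda u,v,z: onz(t,(280+(u+.5)/6.9-.5,155+(v+.5)/6.9-.5),z)*1000
S=lambda u,v,z: onz(s,(230+(u+.5)/6-.5,165+(v+.5)/6-.5),z)*1000
P=lambda n,p: print(n,p.round(1)[:2])
P("fin+48 S",S(281,291,95)); P("fin-30 S",S(366,185,95)); P("fin+48 T",T(476,167,95)); P("finlow T",T(453,288,95))
P("pivot T",T(357,303,120)); P("pivot S",S(447,180,120)); P("leverend T",T(683,303,111)); P("leverend S",S(135,97,111))
P("clip T",T(575,137,72)); P("blade S",S(183,280,87));P("clip S",S(165,330,72))
P("plate T a",T(85,312,8)); P("b",T(415,385,8)); P("plate T c",T(137,100,8)); P("plate S d",S(598,578,8)); P("e",S(718,395,8))
P("tubeT",T(120,245,0.057));P("strip T",T(440,80,68)); P("strip end T",T(655,135,68))
E
python3 m.py
```

```text
fin+48 S [44207.8 30846.6]
fin-30 S [51032.3 29270.8]
fin+48 T [-14313.6   4245.2]
finlow T [-10975.5   3655.3]
pivot T [-13436.5   1330.2]
pivot S [66351.8 32392.2]
leverend T [-12555.2  11621.2]
leverend S [60589.1 49335.9]
clip T [-11357.1   5233.3]
blade S [39591.6 32510.6]
clip S [30791.8 26633.7]
plate T a [-359.6 -423.9]
b [-234.7  183.5]
plate T c [-755.4 -336.8]
plate S d [3593.7 1083.1]
e [4368.1  914.8]
tubeT [567.9 100.8]
strip T [-11771.5   2299.7]
strip end T [-10756.6   6492. ]
```

Millimetre heights were passed as metres; fixing that.

```bash
sed -i 's/0\.057/57/; s/-\.5),z)/-.5),z\/1000)/' m.py; python3 m.py
```

```text
fin+48 S [603.5 -66.9]
fin-30 S [540.9 -52.4]
fin+48 T [602.6 -68.6]
finlow T [545.  -58.4]
pivot T [534.2 -13.1]
pivot S [540.  -12.3]
leverend T [ 537.7 -164.8]
leverend S [ 541.4 -163.7]
clip T [ 621.5 -116.9]
blade S [ 609.3 -112.6]
clip S [ 628.4 -115.2]
plate T a [540.7 120.2]
b [507.  -43.6]
plate T c [647.4  96.7]
plate S d [649.9  96.7]
e [545.6 119.4]
tubeT [567.9 100.8]
strip T [648.9 -52. ]
strip end T [ 623.8 -155.6]
```

```bash
R='[[0.3,0,0,0,-7.16]]'
python3 -m jog '[[0.3,0,0,0,-7.16],[0.3,0,0,0,-7.16],[0.3,0,0,0,-7.16],[0.3,0,0,0,-7.16],[0.3,0,0,0,-7.16]]' 30
python3 -m jog '[[0.3,0,0,0,-7.16],[0.3,0,0,0,-7.16],[0.3,0,0,0,-7.16],[0.3,0,0,0,-7.16],[0.3,0,0,0,-7.16]]' >/dev/null
python3 -m jog '[[0.3,0,0,0,-7.16],[0.3,0,0,0,-7.16],[0.3,0,0,0,-7.16],[0.3,0,0,0,-7.16],[0.3,0,0,0,-7.16]]' >/dev/null
python3 -m jog '[[0.3,0,0,0,-7.16],[0.3,0,0,0,-7.16],[0.3,0,0,0,-7.16],[0.3,0,0,0,-7.16],[0.3,0,0,0,-7.16]]'
python3 -m jog '[[0.3,-0.0174,0.0357,0,-2.3],[0.3,-0.0174,0.0357,0,0],[0.3,-0.0174,0.0357,0,0],[0.3,-0.0174,0.0357,0,0],[0.3,-0.0174,0.0357,0,0]]'
python3 -m jog '[[0.3,-0.0174,0.0357,0,0],[0.3,-0.0174,0.0357,0,0],[0.3,-0.0174,0.0357,0,0],[0.3,-0.0174,0.0357,0,0],[0.3,-0.0174,0.0357,0,0]]'
```

```text
clock: 0.72
tcp_pos: [0.219, -0.5316, 0.2422]
orientation: [-0.0, 0.872, 0.489, 0.0]
wrist_force: [0.1, -0.7, 0.1]
finger_gap: 0.03
grip_force: 0.0
clock: 1.97
tcp_pos: [0.219, -0.5317, 0.2423]
orientation: [0.0, 0.122, 0.992, 0.0]
wrist_force: [0.3, 0.5, 0.5]
finger_gap: 0.03
grip_force: 0.0
clock: 2.38
tcp_pos: [0.3434, -0.3749, 0.2423]
orientation: [0.0, 0.106, 0.994, -0.0]
wrist_force: [1.2, 0.2, -0.6]
finger_gap: 0.0299
grip_force: 0.0
clock: 2.8
tcp_pos: [0.4662, -0.2184, 0.2425]
orientation: [0.0, 0.106, 0.994, -0.0]
wrist_force: [0.4, -1.0, -0.5]
finger_gap: 0.0301
grip_force: 0.0
```

```bash
python3 -m jog '[[0.3,-0.017,0.0352,0,0],[0.3,-0.017,0.0352,0,0],[0.3,-0.017,0.0352,0,0],[0.3,-0.017,0.0352,0,0],[0.3,-0.017,0.0352,0,0]]'
python3 -m jog '[[0.3,0,0,0.03,0],[0.3,0,0,0.03,0],[0.3,0,0,0.03,0],[0.3,0,0,0,0]]'
python3 - <<'E'
from h import *
c=cam("scene"); p=cv2.resize(c["img"][145:265,220:350,::-1],None,fx=5,fy=5,interpolation=cv2.INTER_CUBIC)
d=cam("top"); q=cv2.resize(d["img"][155:225,290:395,::-1],None,fx=5,fy=5,interpolation=cv2.INTER_CUBIC)
cv2.imwrite("pics/a.png",p);cv2.imwrite("pics/b.png",q)
E
```

```text
clock: 3.22
tcp_pos: [0.5862, -0.064, 0.2424]
orientation: [0.0, 0.105, 0.994, -0.0]
wrist_force: [0.8, -0.4, 0.1]
finger_gap: 0.0302
grip_force: 0.0
clock: 3.55
tcp_pos: [0.5815, -0.0644, 0.146]
orientation: [-0.005, 0.105, 0.994, 0.001]
wrist_force: [-0.7, 0.5, -1.4]
finger_gap: 0.0298
grip_force: 0.0
```

View pics/a.png

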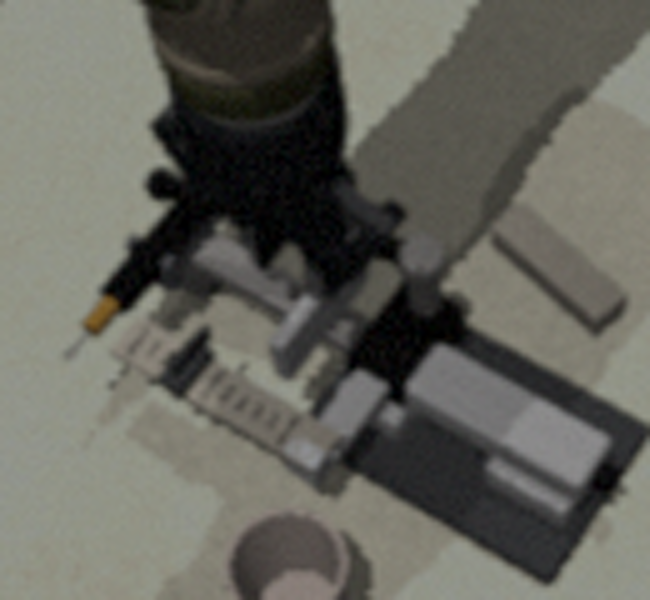

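The picture shows the hand above the fin: finger tips near (290,265) and (375,300), fin end at (295,335) lying between them, blade at (200,345), and the lever still beyond the fingers. Descending in steps, watching the force.

```bash
python3 -m jog '[[0.3,0,0,0,0],[0.3,0,0,0,0]]'
python3 -m jog '[[0.3,0,0,0.02,0],[0.3,0,0,0.02,0],[0.3,0,0,0.0,0],[0.3,0,0,0,0]]'
```

```text
clock: 3.82
tcp_pos: [0.5868, -0.0666, 0.1548]
orientation: [0.002, 0.106, 0.994, -0.0]
wrist_force: [0.7, 0.4, 0.6]
finger_gap: 0.0302
grip_force: 0.0
clock: 4.15
tcp_pos: [0.5853, -0.0661, 0.1131]
orientation: [0.0, 0.106, 0.994, -0.0]
wrist_force: [0.4, -0.6, -0.5]
finger_gap: 0.0301
grip_force: 0.0
```

```bash
python3 -m jog '[[0.3,0,0,0.01,0],[0.3,0,0,0.01,0],[0.3,0,0,0.01,0],[0.3,0,0,0,0],[0.3,0,0,0,0]]'
python3 -m jog '[[0.78,0,0,0,0],[0.78,0,0,0,0],[0.78,0,0,0,0],[0.78,0,0,0,0],[0.78,0,0,0,0]]' 20
```

```text
clock: 4.57
tcp_pos: [0.5846, -0.0657, 0.0814]
orientation: [-0.001, 0.105, 0.994, 0.0]
wrist_force: [0.1, 0.0, 0.9]
finger_gap: 0.0294
grip_force: 0.0
clock: 4.98
tcp_pos: [0.585, -0.068, 0.0825]
orientation: [-0.0, 0.106, 0.994, -0.002]
wrist_force: [-1.2, -6.1, -1.6]
finger_gap: 0.0096
grip_force: 14.7
```

```bash
python3 -m jog '[[1,0,0,0,0],[1,0,0,0,0]]' 45
python3 -m jog '[[1,0,-0.008,0,0],[1,0,-0.008,0,0],[1,0,-0.008,0,0],[1,0,-0.008,0,0],[1,0,-0.008,0,0]]'
python3 -m jog '[[1,0,-0.002,0,0],[1,0,0,0,0],[1,0,0,0,0]]'
python3 - <<'E'
from h import *
c=cam("scene"); p=cv2.resize(c["img"][165:245,225:325,::-1],None,fx=7,fy=7,interpolation=cv2.INTER_CUBIC)
d=cam("top"); q=cv2.resize(d["img"][160:210,325:395,::-1],None,fx=7,fy=7,interpolation=cv2.INTER_CUBIC)
q=cv2.copyMakeBorder(q,0,0,0,700-q.shape[1],0)
cv2.imwrite("pics/c.png",p[:560]);cv2.imwrite("pics/d.png",q)
E
```

```text
clock: 5.15
tcp_pos: [0.585, -0.068, 0.0826]
orientation: [-0.0, 0.106, 0.994, -0.002]
wrist_force: [-1.7, -7.4, -1.8]
finger_gap: 0.0093
grip_force: 46.0
clock: 5.57
tcp_pos: [0.5768, -0.1054, 0.0826]
orientation: [0.0, 0.105, 0.994, 0.0]
wrist_force: [0.2, 4.7, 1.5]
finger_gap: 0.0092
grip_force: 46.5
clock: 5.82
tcp_pos: [0.5764, -0.1072, 0.0826]
orientation: [0.0, 0.106, 0.994, -0.0]
wrist_force: [-1.2, 3.9, 3.4]
finger_gap: 0.009
grip_force: 46.7
```

View pics/c.png

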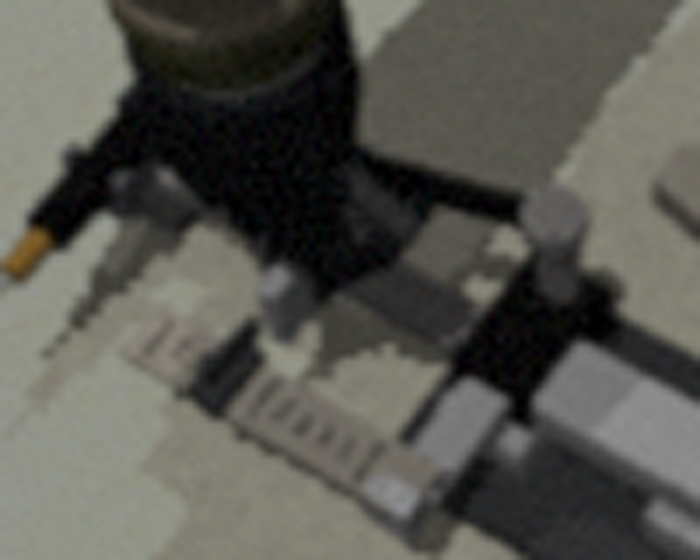

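View pics/d.png

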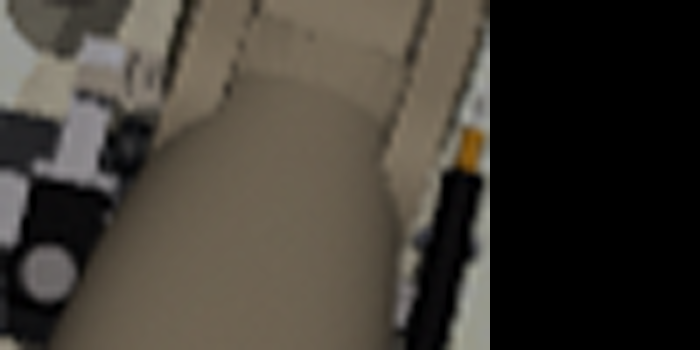

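The scene crop shows the gripped fin's free end top at about (285,275) and the dark blade and clip from about (200,385) to (258,328); the top view is blocked by the arm. I'll get sub-pixel stand-x profiles of the fin and clip from the first top picture and the scene pictures.

```bash
cat > prof.py <<'E'
from h import *
O=np.array([565.4,-18.7])/1000
import math
def frame(a): return np.array([math.cos(a),math.sin(a)]),np.array([-math.sin(a),math.cos(a)])
ex,ey=frame(math.radians(-102.1))
def prof(c,img,xs,ys,z):
    X,Y=np.meshgrid(xs,ys); P=O+X[...,None]*ex/1000+Y[...,None]*ey/1000
    P=np.concatenate([P.reshape(-1,2),np.full((X.size,1),z/1000)],1)
    uv=proj(c,P).astype(np.float32)
    g=img.astype(np.float32).mean(2) if img.ndim==3 else img
    return cv2.remap(g,uv[:,0].reshape(X.shape),uv[:,1].reshape(X.shape),cv2.INTER_LINEAR)
E
python3 - <<'E'
from prof import *
t=cam("top"); s=cam("scene"); t0=cv2.imread("pics/top0.png"); s0=cv2.imread("pics/scene0.png")
xf=np.arange(24,58,2); xc=np.arange(66,104,2)
p=lambda n,a: print(n,a.round().astype(int).tolist())
print("x",xf.tolist())
for y in(5,20,35,45): p("T fin y%d"%y,prof(t,t0,xf,[y-3,y,y+3],95).mean(0))
for y in(10,25,40,46): p("S fin y%d"%y,prof(s,s0,xf,[y-2,y,y+2],95).mean(0))
print("x",xc.tolist())
for y in(56,60,66,72,78,84): p("T clip y%d"%y,prof(t,t0,xc,[y-2,y,y+2],75).mean(0))
for y in(53,56,60,64,68): p("S0 blade87 y%d"%y,prof(s,s0,xc,[y-1,y,y+1],85).mean(0))
for y in(66,74,82): p("S0 clip75 y%d"%y,prof(s,s0,xc,[y-2,y,y+2],75).mean(0))
for y in(41,44,47): p("Snow fin y%d"%y,prof(s,s["img"],xc,[y-1,y,y+1],95).mean(0))
print(env.get_state()["tcp_pos"])
E
```

```text
x [24, 26, 28, 30, 32, 34, 36, 38, 40, 42, 44, 46, 48, 50, 52, 54, 56]
T fin y5 [75, 91, 94, 87, 77, 72, 84, 127, 153, 158, 145, 116, 88, 104, 119, 117, 118]
T fin y20 [59, 43, 43, 39, 36, 44, 70, 117, 149, 159, 151, 141, 138, 148, 152, 152, 152]
T fin y35 [34, 35, 35, 30, 28, 39, 69, 122, 152, 159, 149, 125, 90, 85, 83, 82, 84]
T fin y45 [72, 72, 61, 51, 51, 59, 78, 116, 148, 143, 132, 113, 94, 83, 83, 84, 84]
S fin y10 [69, 52, 47, 46, 46, 52, 71, 100, 122, 131, 129, 120, 106, 92, 86, 82, 83]
S fin y25 [48, 45, 45, 46, 48, 51, 67, 97, 122, 131, 127, 116, 102, 93, 90, 89, 87]
S fin y40 [66, 50, 45, 47, 47, 50, 66, 95, 120, 130, 127, 114, 96, 84, 84, 87, 90]
S fin y46 [72, 51, 45, 45, 45, 48, 66, 95, 120, 129, 128, 122, 116, 113, 113, 114, 115]
x [66, 68, 70, 72, 74, 76, 78, 80, 82, 84, 86, 88, 90, 92, 94, 96, 98, 100, 102]
T clip y56 [94, 89, 88, 89, 89, 87, 85, 70, 59, 64, 72, 79, 82, 84, 92, 93, 90, 85, 84]
T clip y60 [123, 116, 112, 107, 101, 87, 78, 56, 43, 42, 49, 62, 77, 97, 123, 126, 121, 109, 105]
T clip y66 [126, 128, 132, 131, 98, 46, 42, 43, 35, 32, 33, 49, 74, 109, 133, 
[... 749 characters left out ...]
 103, 84, 72, 60, 45, 27, 24, 39, 63, 89, 108, 112, 106, 92, 78, 69, 64]
S0 clip75 y66 [129, 129, 125, 114, 95, 72, 58, 52, 44, 29, 24, 32, 53, 77, 101, 112, 112, 105, 94]
S0 clip75 y74 [95, 107, 115, 105, 74, 47, 39, 42, 38, 28, 20, 25, 43, 64, 86, 104, 116, 120, 116]
S0 clip75 y82 [96, 107, 111, 100, 73, 43, 35, 40, 39, 29, 23, 27, 36, 48, 65, 88, 108, 116, 112]
Snow fin y41 [26, 36, 42, 47, 50, 63, 86, 106, 112, 104, 83, 64, 62, 70, 83, 88, 97, 104, 107]
Snow fin y44 [41, 43, 44, 47, 53, 68, 96, 114, 119, 111, 98, 94, 96, 106, 111, 116, 118, 121, 122]
Snow fin y47 [49, 47, 46, 51, 58, 71, 95, 114, 118, 116, 113, 114, 119, 121, 121, 121, 121, 121, 120]
[ 0.57655994 -0.10670657  0.0825821 ]
```

```bash
python3 -m jog '[[1,0,-0.0013,0,0],[1,0,0,0,0],[1,0,0,0,0],[1,0,0,0,0]]'
python3 - <<'E'
from prof import *
s=cam("scene"); xc=np.arange(70,100,2)
p=lambda n,a: print(n,a.round().astype(int).tolist())
print(xc.tolist())
for y in(42,45): p("fin y%d"%y,prof(s,s["img"],xc,[y-1,y,y+1],95).mean(0))
for y in(58,62): p("blade y%d"%y,prof(s,s["img"],xc,[y-1,y,y+1],86).mean(0))
print([x.tolist() for x in [env.get_state()["tcp_pos"]]])
E
```

```text
clock: 6.35
tcp_pos: [0.5763, -0.1079, 0.0826]
orientation: [0.0, 0.105, 0.994, -0.0]
wrist_force: [-0.7, 3.8, 5.1]
finger_gap: 0.0091
grip_force: 47.0
[70, 72, 74, 76, 78, 80, 82, 84, 86, 88, 90, 92, 94, 96, 98]
fin y42 [44, 47, 48, 50, 68, 93, 109, 117, 104, 85, 70, 78, 92, 101, 107]
fin y45 [47, 46, 47, 58, 81, 104, 117, 118, 115, 106, 103, 108, 115, 118, 121]
blade y58 [63, 64, 69, 77, 77, 73, 69, 78, 96, 114, 122, 122, 122, 122, 123]
blade y62 [108, 102, 99, 88, 66, 45, 41, 54, 82, 107, 120, 122, 123, 123, 123]
[[0.5763050622687013, -0.10793697073756339, 0.082581349314503]]
```

```bash
python3 -m jog '[[0.73,0,-0.0005,0,0],[0.73,0,-0.0005,0,0],[0.73,0,0,0,0],[0.73,0,0,0,0]]' 20
python3 -m jog '[[0.73,0.003,0,0,0],[0.73,0.004,0,0,0],[0.73,0.004,0,0,0],[0.73,0.004,0,0,0],[0.73,0.0,0,0,0]]'
python3 - <<'E'
from prof import *
s=cam("scene"); xc=np.arange(70,100,2)
p=lambda n,a: print(n,a.round().astype(int).tolist())
print(xc.tolist())
for y in(30,36,42,45): p("fin y%d"%y,prof(s,s["img"],xc,[y-1,y,y+1],95).mean(0))
E
```

```text
clock: 6.73
tcp_pos: [0.5761, -0.109, 0.0822]
orientation: [0.0, 0.105, 0.994, 0.0]
wrist_force: [0.9, 4.8, 3.1]
finger_gap: 0.0116
grip_force: 2.3
clock: 7.15
tcp_pos: [0.562, -0.1063, 0.0825]
orientation: [0.001, 0.105, 0.994, -0.0]
wrist_force: [2.0, 4.6, 1.1]
finger_gap: 0.0116
grip_force: 2.1
[70, 72, 74, 76, 78, 80, 82, 84, 86, 88, 90, 92, 94, 96, 98]
fin y30 [46, 44, 46, 51, 73, 100, 116, 120, 113, 90, 68, 63, 68, 74, 75]
fin y36 [50, 51, 52, 58, 73, 96, 112, 119, 113, 98, 79, 69, 68, 69, 70]
fin y42 [51, 52, 51, 56, 74, 98, 112, 117, 114, 109, 107, 110, 114, 114, 115]
fin y45 [50, 50, 50, 56, 74, 99, 115, 118, 118, 116, 117, 120, 120, 120, 121]
```

```bash
python3 -m jog '[[0.73,0.004,0,0,0],[0.73,0.004,0,0,0],[0.73,0.004,0,0,0],[0.73,0.004,0,0,0],[0.73,0,0,0,0]]'
python3 -m jog '[[0.73,0.004,0,0,0],[0.73,0.004,0,0,0],[0.73,0.002,0,0,0],[0.73,0,0,0,0],[0.73,0,0,0,0]]'
python3 - <<'E'
from prof import *
s=cam("scene"); xc=np.arange(70,100,2)
p=lambda n,a: print(n,a.round().astype(int).tolist())
print(xc.tolist())
for y in(15,25,35): p("fin y%d"%y,prof(s,s["img"],xc,[y-1,y,y+1],95).mean(0))
cv2.imwrite("pics/e.png",cv2.resize(s["img"][155:245,225:325,::-1],None,fx=6,fy=6,interpolation=cv2.INTER_CUBIC))
E
```

```text
clock: 7.62
tcp_pos: [0.5477, -0.1038, 0.0833]
orientation: [0.002, 0.106, 0.994, -0.001]
wrist_force: [4.1, 1.7, 2.1]
finger_gap: 0.0114
grip_force: 2.9
clock: 8.03
tcp_pos: [0.5383, -0.1021, 0.0834]
orientation: [0.002, 0.106, 0.994, -0.001]
wrist_force: [4.3, 0.9, 3.3]
finger_gap: 0.0116
grip_force: 3.1
[70, 72, 74, 76, 78, 80, 82, 84, 86, 88, 90, 92, 94, 96, 98]
fin y15 [49, 50, 50, 52, 65, 90, 109, 118, 118, 111, 101, 96, 95, 96, 98]
fin y25 [48, 47, 50, 53, 62, 81, 106, 116, 116, 110, 100, 93, 92, 92, 92]
fin y35 [50, 52, 52, 51, 64, 88, 109, 117, 115, 100, 79, 63, 56, 56, 57]
```

View pics/e.png

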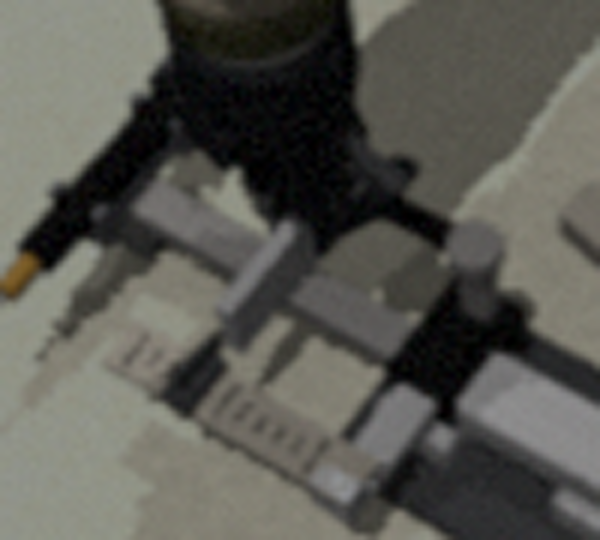

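The picture shows the fin (top from about (225,310) to (300,225)) in line with the blade at (205,360), and the lever pushed most of the way by the fingers. Continuing gently.

```bash
python3 -m jog '[[0.73,0.002,0.0003,0,0],[0.73,0.002,0.0003,0,0],[0.73,0,0,0,0]]'
python3 -m jog '[[0.73,0.002,0,0,0],[0.73,0.001,0,0,0],[0.73,0,0,0,0]]'
python3 -m jog '[[0.73,0.001,0,0,0],[0.73,0.001,0,0,0],[0.73,0,0,0,0]]'
```

```text
clock: 8.33
tcp_pos: [0.5358, -0.1013, 0.0835]
orientation: [0.004, 0.106, 0.994, -0.002]
wrist_force: [9.0, -1.1, -0.4]
finger_gap: 0.0117
grip_force: 7.6
clock: 8.58
tcp_pos: [0.5357, -0.1013, 0.0837]
orientation: [0.006, 0.106, 0.994, -0.002]
wrist_force: [16.5, -1.4, -6.5]
finger_gap: 0.0114
grip_force: 11.2
clock: 8.83
tcp_pos: [0.5357, -0.1013, 0.0838]
orientation: [0.008, 0.106, 0.994, -0.002]
wrist_force: [22.3, -2.4, -11.7]
finger_gap: 0.0111
grip_force: 13.6
```

```bash
python3 -m jog '[[0.73,-0.003,0,0,0],[0.73,0,0,0,0]]'
python3 - <<'E'
from prof import *
s=cam("scene"); t=cam("top"); xc=np.arange(70,100,2)
p=lambda n,a: print(n,a.round().astype(int).tolist())
for y in(15,25,35): p("fin y%d"%y,prof(s,s["img"],xc,[y-1,y,y+1],95).mean(0))
w=lambda x,y,z: np.r_[O+ex*x/1000+ey*y/1000,z/1000]
for n,z in(("pivot",111),("end",111)): 
    P=w(0 if n=="pivot" else 150,-32,z); print(n,((proj(s,P)[0]-[215,135])*6).round(),(proj(t,P)[0]).round())
print("edge x30,60,130",[((proj(s,w(x,-26,111))[0]-[215,135])*6).round().tolist() for x in(30,60,130)])
cv2.imwrite("pics/f.png",cv2.resize(s["img"][135:235,215:345,::-1],None,fx=6,fy=6,interpolation=cv2.INTER_CUBIC))
E
```

```text
clock: 9.0
tcp_pos: [0.5358, -0.1013, 0.0836]
orientation: [0.005, 0.106, 0.994, -0.002]
wrist_force: [13.5, -1.9, -3.3]
finger_gap: 0.0118
grip_force: 8.7
fin y15 [54, 50, 46, 50, 68, 93, 110, 117, 117, 109, 98, 93, 93, 93, 94]
fin y25 [48, 49, 51, 55, 68, 89, 109, 117, 116, 108, 98, 93, 92, 93, 93]
fin y35 [49, 51, 50, 55, 70, 93, 111, 117, 115, 101, 77, 61, 57, 56, 57]
pivot [541. 357.] [331. 199.]
end [269. 211.] [377. 209.]
edge x30,60,130 [[477.0, 337.0], [422.0, 307.0], [296.0, 239.0]]
```

View pics/f.png

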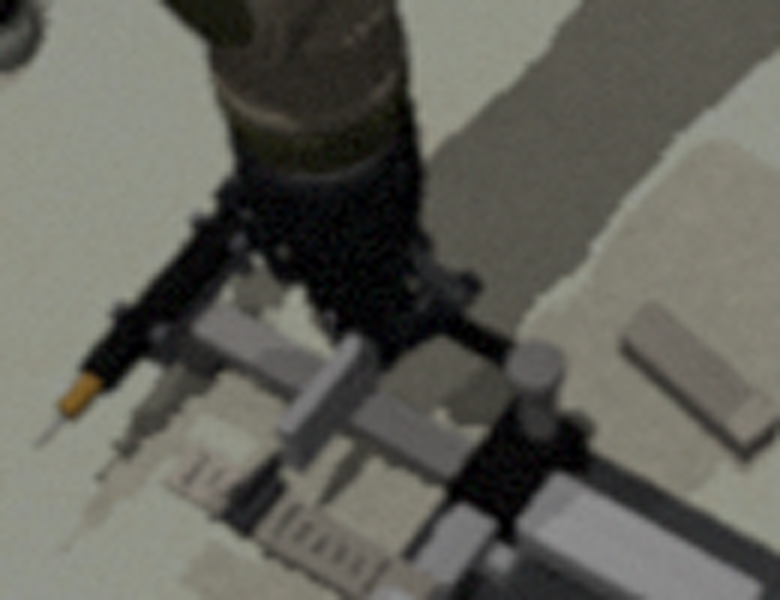

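The picture shows the fin top from about (290,430) to (355,345) in line with the blade at (255,490); the lever leaves its pivot at (530,365) towards (455,318), and its far end is hidden behind the gripper. I'll check its angle from profiles across it near the pivot and at the tip.

Run:
```python
from prof import *
s=cam("scene"); s0=cv2.imread("pics/scene0.png"); ys=np.arange(-56,2,2)
p=lambda n,a: print(n,a.round().astype(int).tolist())
print(ys.tolist())
for nm,im in(("now",s["img"]),("start",s0)):
    for x in(22,30,38,46,54,150): p(nm+" x%d"%x,prof(s,im,[x-2,x,x+2],ys,111).mean(1))
```

```text
[-56, -54, -52, -50, -48, -46, -44, -42, -40, -38, -36, -34, -32, -30, -28, -26, -24, -22, -20, -18, -16, -14, -12, -10, -8, -6, -4, -2, 0]
now x22 [94, 88, 90, 93, 95, 92, 89, 88, 87, 83, 77, 61, 37, 18, 9, 8, 6, 12, 33, 55, 69, 72, 72, 70, 70, 70, 69, 68, 69]
now x30 [81, 82, 82, 82, 83, 84, 83, 82, 81, 81, 77, 62, 39, 14, 4, 4, 5, 11, 31, 59, 76, 82, 82, 82, 82, 83, 84, 83, 83]
now x38 [81, 82, 81, 81, 83, 83, 84, 84, 82, 81, 76, 63, 40, 18, 7, 2, 2, 10, 35, 65, 79, 83, 84, 85, 84, 84, 82, 83, 83]
now x46 [83, 76, 61, 44, 37, 37, 40, 39, 43, 44, 42, 30, 19, 15, 14, 9, 6, 13, 26, 48, 64, 72, 79, 81, 83, 83, 83, 84, 84]
now x54 [78, 63, 44, 30, 28, 34, 38, 41, 42, 39, 32, 23, 17, 17, 17, 13, 10, 7, 8, 10, 13, 13, 15, 20, 23, 35, 43, 50, 52]
now x150 [40, 36, 29, 21, 18, 15, 13, 13, 8, 6, 8, 12, 11, 7, 8, 12, 14, 15, 15, 14, 16, 24, 36, 39, 35, 31, 27, 20, 21]
start x22 [112, 112, 112, 112, 112, 113, 114, 113, 113, 113, 114, 114, 111, 95, 68, 40, 20, 14, 9, 10, 32, 65, 94, 105, 97, 79, 61, 53, 47]
start x30 [113, 113, 114, 115, 115, 115, 114, 113, 112, 112, 114, 115, 115, 110, 97, 72, 41, 21, 14, 7, 8, 12, 22, 40, 55, 67, 73, 74, 78]
start x38 [114, 114, 114, 114, 115, 115, 116, 116, 114, 113, 113, 115, 115, 115, 111, 94, 66, 37, 19, 10, 7, 8, 19, 47, 82, 104, 115, 121, 126]
start x46 [115, 115, 115, 116, 115, 114, 115, 114, 114, 114, 114, 115, 116, 116, 115, 111, 96, 69, 41, 20, 10, 6, 11, 26, 56, 97, 121, 132, 133]
start x54 [116, 115, 114, 114, 115, 117, 116, 114, 114, 116, 116, 115, 115, 115, 115, 116, 113, 94, 64, 35, 16, 10, 7, 11, 32, 73, 110, 128, 132]
start x150 [131, 132, 133, 133, 132, 133, 132, 132, 131, 131, 131, 130, 130, 130, 131, 133, 133, 132, 132, 133, 132, 133, 133, 132, 132, 133, 127, 106, 75]
```

The lever now runs parallel to the leg (slope about 0, was 0.26) and sits at a hard stop, so it's closed. Now to grip firmly and recheck the fin.

```bash
python3 -m jog '[[1,0,0.0003,0,0],[1,0,0.0003,0,0],[1,0,0,0,0],[1,0,0,0,0],[1,0,0,0,0]]' 45
python3 - <<'E'
from prof import *
s=cam("scene"); xc=np.arange(70,100,2)
p=lambda n,a: print(n,a.round().astype(int).tolist())
for y in(15,25,35,42): p("fin y%d"%y,prof(s,s["img"],xc,[y-1,y,y+1],95).mean(0))
p("lever x30",prof(s,s["img"],[28,30,32],np.arange(-38,-12,2),111).mean(1))
E
```

```text
clock: 9.57
tcp_pos: [0.5359, -0.1007, 0.0837]
orientation: [0.005, 0.106, 0.994, -0.002]
wrist_force: [14.2, -2.2, -2.8]
finger_gap: 0.0088
grip_force: 49.9
fin y15 [47, 49, 49, 52, 69, 91, 109, 118, 118, 111, 101, 95, 93, 95, 99]
fin y25 [52, 49, 49, 53, 64, 84, 108, 118, 117, 110, 101, 93, 92, 92, 92]
fin y35 [49, 51, 51, 51, 63, 88, 109, 116, 113, 99, 78, 62, 57, 56, 55]
fin y42 [49, 48, 48, 51, 64, 87, 107, 117, 115, 109, 105, 107, 112, 113, 114]
lever x30 [80, 77, 63, 40, 20, 6, 2, 2, 12, 33, 60, 77, 82]
```

The fin is about 1 mm too far out (moved 42.2 mm against about 41.1 measured to the mark). I'll ease it back with the grip held.

```bash
python3 -m jog '[[1,0,0.0005,0,0],[1,0,0.0005,0,0],[1,0,0,0,0],[1,0,0,0,0]]'
python3 - <<'E'
from prof import *
s=cam("scene"); xc=np.arange(70,100,2)
p=lambda n,a: print(n,a.round().astype(int).tolist())
A=sum(cam("scene")["img"].astype(np.float32) for _ in range(4))/4; s0=cv2.imread("pics/scene0.png")
def left(im,xs,y,z=95):
    xs=np.arange(*xs,.25); a=prof(s,im,xs,[y-2,y,y+2],z).mean(0); k=a.argmax(); lo=a[:k].min(); i=np.where(a[:k]<(lo+a[k])/2)[0][-1]; return xs[i]
print("disp",[left(A,(70,90),y)-left(s0,(28,47),y) for y in(20,25,30,35,40)])
p("lever x30",prof(s,A,[28,30,32],np.arange(-38,-12,2),111).mean(1))
for z in(84,87):
  for y in(57,60,63): p("blade",prof(s,A,np.arange(72,94,2),[y-1,y,y+1],z).mean(0))
E
```

```text
clock: 9.95
tcp_pos: [0.5359, -0.1006, 0.0837]
orientation: [0.005, 0.106, 0.994, -0.003]
wrist_force: [12.7, -5.7, -3.6]
finger_gap: 0.0088
grip_force: 50.8
disp [np.float64(42.25), np.float64(42.25), np.float64(42.5), np.float64(42.25), np.float64(42.25)]
lever x30 [81, 77, 63, 40, 17, 6, 3, 4, 10, 31, 59, 76, 81]
blade [63, 63, 67, 67, 63, 59, 63, 84, 106, 119, 125]
blade [87, 88, 84, 73, 57, 44, 50, 71, 99, 117, 128]
blade [113, 109, 99, 77, 47, 32, 38, 64, 93, 115, 125]
blade [59, 62, 64, 65, 62, 66, 83, 103, 116, 121, 125]
blade [77, 78, 73, 65, 52, 51, 68, 93, 113, 125, 131]
blade [106, 100, 84, 57, 38, 37, 57, 86, 110, 124, 131]
```

```bash
python3 -m jog '[[1,0,0.0005,0,0],[1,0,0.0005,0,0],[1,0,0,0,0],[1,0,0,0,0]]'
python3 -m jog '[[1,0,0.0005,0,0],[1,0,0.0005,0,0],[1,0,0,0,0],[1,0,0,0,0]]'
```

```text
clock: 10.53
tcp_pos: [0.5359, -0.1005, 0.0837]
orientation: [0.005, 0.107, 0.994, -0.003]
wrist_force: [12.2, -8.3, -3.6]
finger_gap: 0.0093
grip_force: 51.8
clock: 10.87
tcp_pos: [0.5362, -0.0996, 0.0837]
orientation: [0.005, 0.107, 0.994, -0.003]
wrist_force: [11.1, -8.6, -3.3]
finger_gap: 0.0086
grip_force: 51.8
```

```bash
python3 -m jog '[[1,0,-0.0005,0,0],[1,0,-0.0005,0,0],[1,0,-0.0005,0,0],[1,0,0,0,0],[1,0,0,0,0]]'
python3 - <<'E'
from prof import *
s=cam("scene"); A=sum(cam("scene")["img"].astype(np.float32) for _ in range(4))/4; s0=cv2.imread("pics/scene0.png")
def left(im,xs,y,z=95):
    xs=np.arange(*xs,.25); a=prof(s,im,xs,[y-2,y,y+2],z).mean(0); k=a.argmax(); lo=a[:k].min(); i=np.where(a[:k]<(lo+a[k])/2)[0][-1]; return xs[i]
print("disp",[left(A,(70,90),y)-left(s0,(28,47),y) for y in(20,25,30,35,40)])
for x in(22,30,38): print(prof(s,A,[x-2,x,x+2],np.arange(-38,-12,2),111).mean(1).round().astype(int).tolist())
st=env.get_state(); print(st["clock"],st["tcp_pos"],st["wrist_force"],st["grip_force"])
cv2.imwrite("pics/g.png",cv2.resize(A[155:235,225:325,::-1].clip(0,255).astype(np.uint8),None,fx=7,fy=7,interpolation=cv2.INTER_CUBIC))
E
```

```text
clock: 11.28
tcp_pos: [0.5361, -0.0996, 0.0837]
orientation: [0.005, 0.106, 0.994, -0.002]
wrist_force: [14.5, -3.3, -3.4]
finger_gap: 0.0092
grip_force: 51.9
disp [np.float64(41.25), np.float64(41.25), np.float64(41.25), np.float64(41.5), np.float64(41.0)]
[80, 75, 59, 37, 18, 8, 6, 8, 14, 34, 60, 74, 79]
[81, 78, 63, 40, 17, 6, 4, 5, 11, 32, 59, 76, 81]
[80, 76, 62, 38, 16, 6, 5, 4, 10, 35, 65, 79, 84]
11.5333 [ 0.53617119 -0.0996037   0.08373574] [13.3226932  -3.3013407  -3.31198034] 51.930703818798065
```

View pics/g.png

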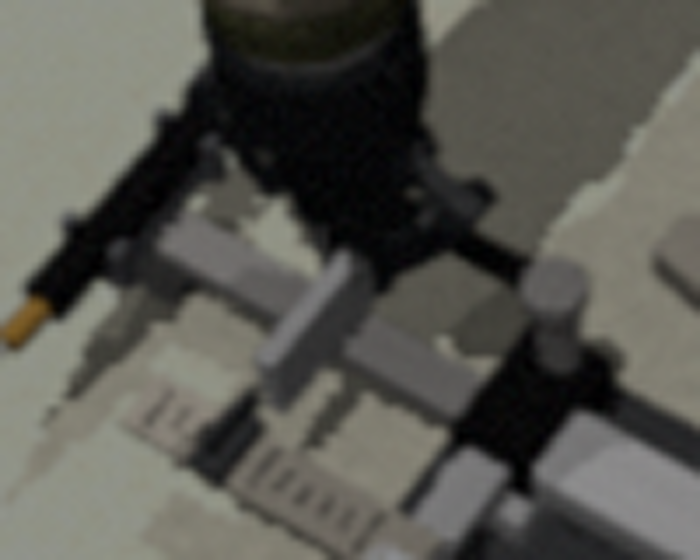

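The picture shows the fin top from about (265,360) to (345,260), running on into the blade at about (240,410). The lever is closed against the fingers and the grip is steady, so I'm handing in.

```bash
python3 -c "
from workcell import env
print(env.hand_in())"
```

```text
the job is handed in; nothing more can be done
None
```

I pulled the leg out about 41.2 mm, within about a millimetre of the mark by my camera measurements, then closed the lever to its stop and handed in at 11.5 s with the fin still gripped at about 50 N; while I closed the lever, the leg drifted about 1 mm past the mark and I eased it back afterwards.

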